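Slide the sensor collar round the bent guide rod and bolt it in

ROBOT

A 6-joint arm with a two-finger parallel gripper is mounted at the origin on the work surface. World frame = base frame: x ahead of the robot, y to its left, z up, the work surface at z = 0. Lengths are in m, angles in rad, forces in N, time in s.
With the tool pointing down it reaches from about 0.25 to 0.725 m from the base axis. Payload 4 kg.
Tool frame: the origin (TCP) lies midway between the tips of the shut fingers; the grasp point (between the pads) lies 19 mm behind it; z points along the fingers, y is the direction in which the jaws open and shut (so a half turn about z gives the same grasp; the last joint's range is limited). The gripper opens to 85 mm and grips with 20 to 120 N. Pads are 22 mm wide; open, the fingers measure 114 mm over their backs; the gripper's body (76 mm by 85 mm) begins 54 mm behind the grasp point. The pads swing forward as they close: fully open they stand 13 mm farther back than shut.
Start: joints at [1.289, 0.241, 0.005, 1.335, 0, 1.571], TCP at [0.139, 0.48, 0.231] pointing down, gripper open.
Joint ranges: [-2.72, 2.72], [-1.05, 1.87], [-1.09, 1.28], [-1.99, 2.15], [-1.42, 1.44], [-3.14, 3.14]. Speed limits (rad/s): [2.79, 2.79, 3.14, 3.14, 3.14, 3.14].

INTERFACE

Orientations are given as a rotation vector (axis times angle).
In Python, from bench import observe, eyes, job gives the robot as it stands. The module is installed in compiled form; this text tells all that it offers.
- The arm moves only by the tool send_rows, never from a script. Its argument "rows" is a list of rows, each an object of numbers: "dx", "dy", "dz": the shift along the tool's x, y, z in mm; "yaw": the turn about the tool's z in rad. A call has 1 to 10 rows; each row is the pose to reach, as a shift and turn from the pose measured when the call began, along the tool's axes at that moment; what a row does not reach only later rows make up. A row lasts 1/10 s, in which the tool goes at most 50 mm and 8.59 degrees, less where a joint would pass 70% of its speed; a pose out of reach is approached as far as the arm can. A call with a gripper value outside its range is refused whole. "fingers" is the gripper's target within -1 to 1 (shut at 1, half-way at 0, fully open at -1), set as the call begins (left out, the last holds). The fingers move at their own pace and stop on an object; the grip force is fixed at half the most. Time passes only in rows, so rows that repeat a pose let the fingers close. It gives the time, the measured TCP pose, the force and the opening at its end, in the units of the state.
- observe(): the state, without advancing time (a new reading comes with each control period).
- eyes.camera(name): name is "side" or "top"; returns the picture (480x640x3 uint8, blue, green, red); there is no depth.
- eyes.camera_model(name): a dict with "fx", "fy", "cx", "cy" (pixels), "rvec" (rotation vector, rad) and "tvec" (3), from world to camera coordinates, as OpenCV has them. Camera axes: x right, y down, z forward; pixel columns grow to the right and rows downward; lengths in m; the calibration is good to about 2 mm. A picture is of the moment at which its call begins. camera_model takes no time and is no camera call.
- job.finish_job(): hands the job in, once; it reports no verdict.
The state is a dict: "time_s": time; "q": joint angles; "joint_velocities": joint speeds; "joint_torque": joint torques, N m; "eef_pos": TCP position; "tcp_rot": TCP orientation; "force": force on the tool from outside, world axes, zero at the start; "wrist_torque": the same for the moment, N m; "width": finger opening in m.
Only numpy, scipy, OpenCV 4.12 (cv2) and the standard library are available. Lean on these libraries where they do the work, as an engineer would, in place of code of your own. Each camera call takes 0.05 s, during which the arm holds its last target.

TASK

On the pneumatics training bench, thread the ring-shaped sensor collar (the one with the open hole, not the solid blank) onto the free end of the bent guide rod and slide it round both corners until it stands up against the stop plate. Leave it hanging there on the rod and then push the locking bolt by its knob fully in, across behind the collar, so that it cannot come back. Do not move the other things on the bench.

Things in the scene. Friction and masses are not known exactly. Their poses are not given: they have to be found in the camera images.
- track: Fixed guide-rod station, placed and yawed anew each time. Origin on the table. A level steel rod, 12 mm thick, centre line 140 mm high, runs in its frame from the free end (-60,170) mm along -y to corner 1 (-60,30), along +x to corner 2 (60,30), along -y to the stop plate (60,-130). Only the stop pillar carries it. Base plate: x -150..110, y -205..-45 mm, 12 mm thick.
- rod_end (a point): Centre of the rod's free end, 140 mm above the table; axes as track (the rod runs from here along the track's -y).
- corner_1 (a point): First corner, where the straight centre lines would meet: a right-angled bend of 40 mm centre-line radius, so the rod passes 17 mm inside this point.
- corner_2 (a point): Second corner, likewise.
- stop (a point): Where the rod's centre line meets the face of the stop plate (80 mm wide, from 70 to 170 mm above the table; the pillar behind it reaches 175 mm). The face looks along the track's +y. The collar is home when its bore centre is 12 mm from the face.
- collar: The sensor collar, loose, 0.2 to 0.33 kg, 120 mm tall: an aluminium ring (outside 68 mm, hole 44 mm, 24 mm along the hole) upright on a dark foot 24 x 44 mm, with a square grey stem 16 x 16 mm on top. Origin under the foot; x along the hole (both ends alike), y across, z up. Ring top 74 mm, stem 74 to 120 mm up. Stands at the left or right, the blank at the other side.
- bore (a point): Centre of the collar's hole, 40 mm above its origin. Let go on the rod, the collar hangs upright with this point 16 mm below the rod's centre line.
- collar_grip (a point): Point on the collar's stem to grip, 100 mm above its origin, 60 mm above the hole centre.
- bolt (a joint): Travel of the locking bolt, m: drawn back (0 to 0.015) at the start, 0.07 fully in. Slides along the track's +x on its line y = -92 mm at 112 mm height, under the rod, 38 mm before the stop face. 12 mm thick; the tip is 50 mm short of the rod's line at 0 and 20 mm past it at 0.07. About 2.5 N moves it; it stays where left.
- bolt_knob (a point): Point on the bolt's upright black knob (diameter 16 mm, top 168 mm above the table), on its axis, 150 mm above the table; moves with the bolt, at x = -100 mm of the track when the bolt is at 0. Below it a pedestal 104 mm high (x -125..7, y -107..-77 mm of the track) with a guide bridge 140 mm high at x -17..7.
- blank: The solid blank: same size, foot and stem as the collar, but a disc without a hole. Leave it alone. Origin under its foot.
- cylinder: Small pneumatic cylinder lying on the table, 170 mm long, 40 mm high. Leave alone. Origin under its middle.
- valve: Valve block, 90 x 34 mm, 44 mm high, lying under the rod. Leave alone. Origin under its middle.
- oil: White oil bottle, 56 mm diameter, 120 mm tall. Leave alone. Origin under its middle.
- wrench: Wrench, 170 mm, lying on the table. Leave alone.
- driver: Screwdriver, 180 mm, lying on the table. Leave alone.
- gauge: Round pressure gauge lying face up, 60 mm diameter. Leave alone.

How it is judged:
On the way, in this order (a step that is already met when the one before it is completed fails the run):
1. the collar is threaded on the rod's first straight leg (x of bore in the frame of track between -0.08 and -0.04 m and y of bore in the frame of track between 0.06 and 0.165 m and z of bore in the frame of track between 0.12 and 0.16 m), for 0.05 s.
2. the collar stands at the stop plate, with the bolt still drawn back (x of bore in the frame of stop between -0.025 and 0.025 m and y of bore in the frame of stop between 0.005 and 0.022 m and z of bore in the frame of stop between -0.03 and 0.02 m and value of joint bolt below 0.03 m), for 0.2 s.
At the end, for the whole second after the job is handed in: The collar hangs upright (within 0.3 rad) and at rest on the rod at the stop plate (at most 10 mm gap between ring and plate), released, and the bolt is pushed in to at least 62 of its 70 mm (x of bore in the frame of stop between -0.025 and 0.025 m and y of bore in the frame of stop between 0.005 and 0.022 m and z of bore in the frame of stop between -0.03 and 0.02 m and value of joint bolt above 0.062 m and linear speed of collar below 0.02 m/s and angle between collar's own z axis and vertical below 0.3 rad); the robot touches nothing.
It fails at once if another thing on the bench was moved more than 30 mm (distance of any of blank, cylinder, valve, oil, wrench, driver, gauge from where it was at the start of the episode above 0.03 m).
It also fails if it takes over 64 s, if anything falls off the work surface, if the arm or the gripper's body presses on something with over 40 N, if the wrist force passes 120 N, or if a joint passes its speed limit or range.

## Working session

There is one attempt and no reset: what is moved stays moved. The work goes in short steps, Python scripts to look and compute and a tool call to move; the robot and the scene stay as the last step left them, time stands still between calls to the robot, and variables do not carry over. Pictures are saved under pics/ and viewed, and the job is handed in when it is done.

Besides the shell and the picture viewer there is one more tool, called after "Request:" in YAML: its name, and indented under it one key for each argument. send_rows: Moves the arm, as the interface text tells. Its arguments: {"type":"object","properties":{"rows":{"type":"array"},"fingers":{"type":"number"}},"required":["rows"]}

```bash
mkdir -p pics; python3 - <<'E'
from bench import observe, eyes
import cv2
for n in("side","top"):
    cv2.imwrite(f"pics/{n}0.png",eyes.camera(n)); print(n,eyes.camera_model(n))
print(observe())
E
```

```text
side {'fx': 450.59414618903435, 'fy': 450.59414618903435, 'cx': 321.3236644962932, 'cy': 241.15684664416196, 'rvec': array([ 2.10714889, -0.35835561,  0.17548413]), 'tvec': array([-0.58437473,  0.20421586,  1.06013587])}
top {'fx': 502.2725771188714, 'fy': 502.2725771188714, 'cx': 320.17043827144323, 'cy': 244.26222993960945, 'rvec': array([ 2.14612531, -2.14517218,  0.17052232]), 'tvec': array([-0.04463016,  0.58569607,  1.20326298])}
{'time_s': 0.1, 'q': array([1.28903875e+00, 2.41348184e-01, 3.83595970e-03, 1.33523327e+00,
       1.91928691e-05, 1.57079032e+00]), 'joint_velocities': array([ 0.00104765, -0.00231917,  0.00102321, -0.00016338,  0.00043495,
        0.00168268]), 'joint_torque': array([-1.73672624e-04, -3.73137331e+01,  2.53010792e+01,  1.08658653e-02,
        1.02750687e-05, -3.72689442e-06]), 'eef_pos': array([0.13885237, 0.47971846, 0.23048797]), 'tcp_rot': array([-4.41070617e-01, -3.11017893e+00,  3.02688865e-03]), 'force': array([-0.61884447, -0.17581191, -0.52025954]), 'wrist_torque': array([-0.0398489 , -0.00176418,  0.00161054]), 'width': 0.08542885495879048}
```

View pics/side0.png

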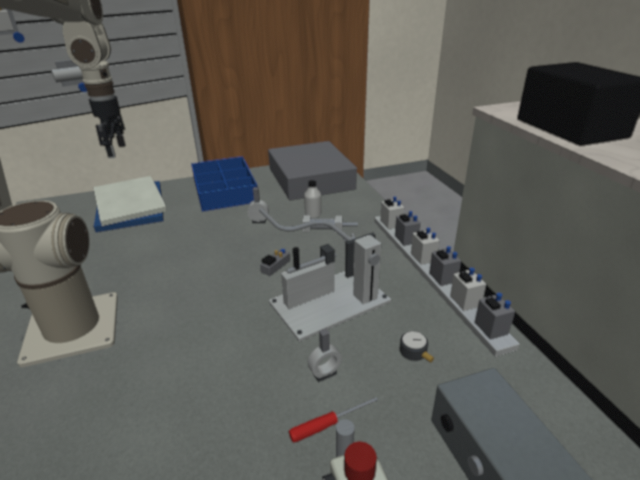

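View pics/top0.png

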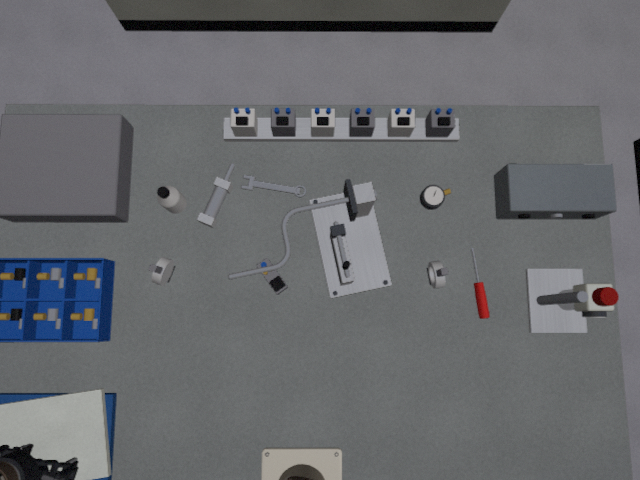

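```bash
python3 - <<'E'
import cv2,numpy as np
t=cv2.imread("pics/top0.png");s=cv2.imread("pics/side0.png")
cv2.imwrite("pics/z1.png",cv2.resize(t[160:310,215:415],None,fx=4,fy=4,interpolation=cv2.INTER_CUBIC))
a=cv2.resize(s[310:400,290:390],None,fx=4,fy=4,interpolation=cv2.INTER_CUBIC)
b=cv2.resize(s[170:260,230:330],None,fx=4,fy=4,interpolation=cv2.INTER_CUBIC)
cv2.imwrite("pics/z2.png",np.hstack([a,b]))
a=cv2.resize(t[240:310,400:470],None,fx=5,fy=5,interpolation=cv2.INTER_CUBIC)
b=cv2.resize(t[240:310,125:195],None,fx=5,fy=5,interpolation=cv2.INTER_CUBIC)
cv2.imwrite("pics/z3.png",np.hstack([a,b]))
cv2.imwrite("pics/z4.png",cv2.resize(s[180:340,240:400],None,fx=3.75,fy=3.75,interpolation=cv2.INTER_CUBIC))
E
```

```text
(no output)
```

View pics/z1.png

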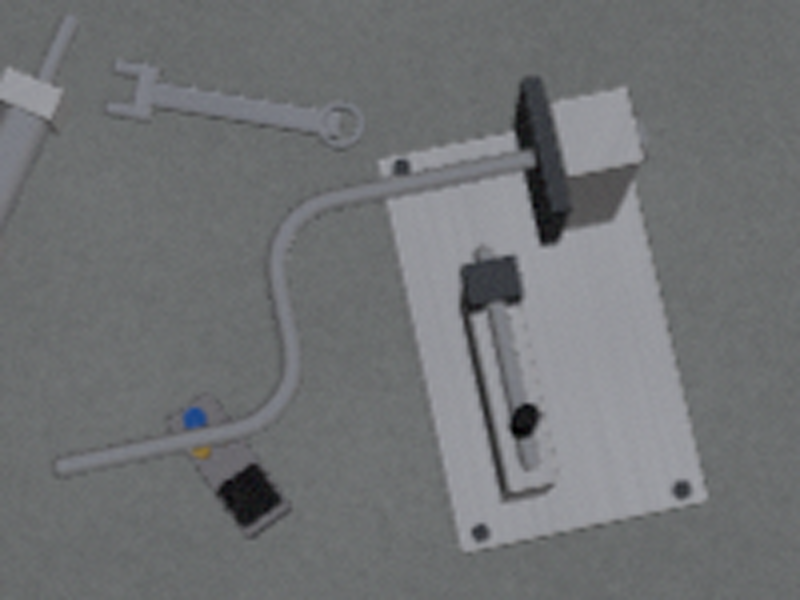

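View pics/z2.png

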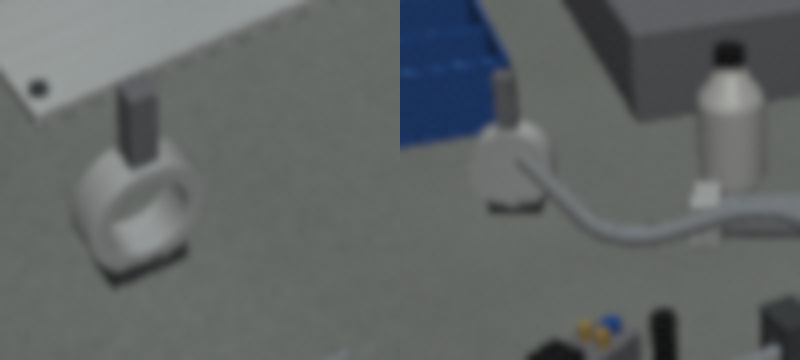

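View pics/z3.png

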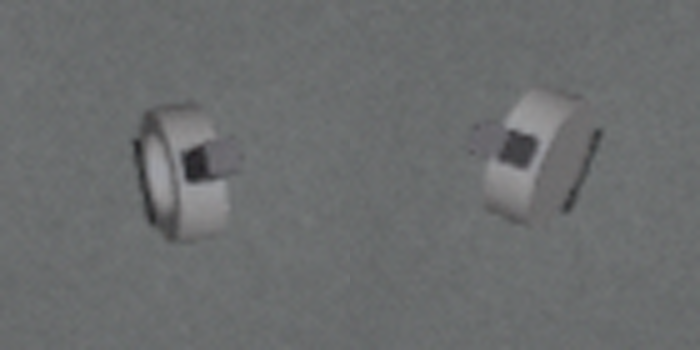

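View pics/z4.png

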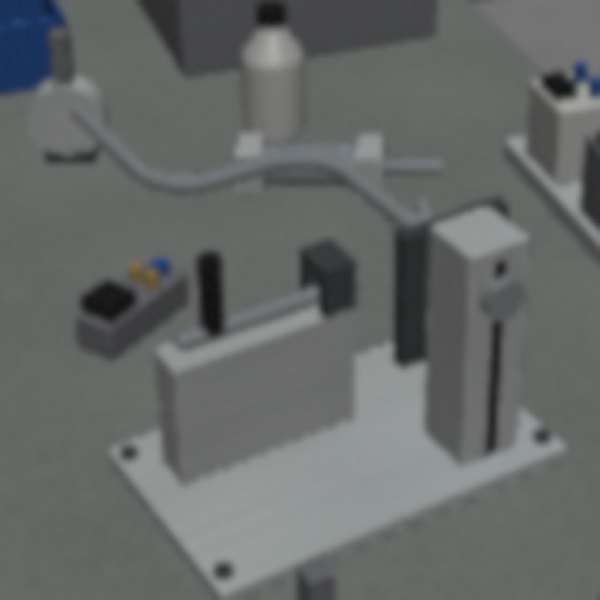

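```bash
cat > h.py <<'E'
import numpy as np,cv2
from bench import eyes
def cam(n):
    m=eyes.camera_model(n);K=np.array([[m['fx'],0,m['cx']],[0,m['fy'],m['cy']],[0,0,1]]);return m,K
def ray(n,px,z):
    m,K=cam(n);R=cv2.Rodrigues(np.array(m['rvec']))[0];C=-R.T@np.array(m['tvec'])
    d=R.T@np.linalg.inv(K)@np.array([px[0],px[1],1.]);return C+d*(z-C[2])/d[2]
def proj(n,P):
    m,K=cam(n);return cv2.projectPoints(np.array(P,float).reshape(-1,1,3),m['rvec'],m['tvec'],K,None)[0].reshape(-1,2)
def unz(p,o,f): return ((p[0]+.5)/f+o[0]-.5,(p[1]+.5)/f+o[1]-.5)
def rigid(L,W):
    L=np.array(L,float);W=np.array(W,float)[:,:2];l=L-L.mean(0);w=W-W.mean(0)
    a=np.arctan2((l[:,0]*w[:,1]-l[:,1]*w[:,0]).sum(),(l*w).sum())
    R=np.array([[np.cos(a),-np.sin(a)],[np.sin(a),np.cos(a)]]);t=W.mean(0)-R@L.mean(0)
    return a,t,L@R.T+t-W
E
python3 - <<'E'
from h import *
np.set_printoptions(precision=4,suppress=True)
T=lambda p:unz(p,(215,160),4)
S=lambda p:unz(p,(240,180),3.75)
L=[];W=[]
for p,z,l in [((378,160),.012,(.110,-.045)),((462,551),.012,(-.15,-.045)),((707,496),.012,(-.15,-.205)),((56,468),.14,(-.06,.17)),((533,158),.14,(.06,-.13)),((526,78),.17,(.1,-.13)),((551,243),.17,(.02,-.13))]:
    L.append(l);W.append(ray("top",T(p),z))
a,t,r=rigid(L,W);print("track top",np.degrees(a),t,"\n",r*1000)
L2=[];W2=[]
for p,z,l in [((110,450),.012,(-.15,-.045)),((225,597),.012,(-.15,-.205)),((566,444),.012,(.11,-.205)),((75,112),.14,(-.06,.17))]:
    L2.append(l);W2.append(ray("side",S(p),z))
a2,t2,r2=rigid(L2,W2);print("track side",np.degrees(a2),t2,"\n",r2*1000)
R=np.array([[np.cos(a),-np.sin(a)],[np.sin(a),np.cos(a)]])
for l,p in [((-.1,-.092),None)]:
    pass
k=ray("top",T((527,408)),.168);print("knob top: track",R.T@(k[:2]-t))
k=ray("side",S((208,257)),.168);print("knob side: track",R.T@(k[:2]-t))
# collar
C=lambda p:unz(p,(400,240),5)
for z,p in [(0.12,(226,157)),(0.,(137,140)),(0.,(155,222))]: print(z,ray("top",C(p),z))
B=lambda p:unz(p,(125,240),5)
p=(487-350,140);print("blank stem top",ray("top",B(p),.12))
D=lambda p:unz(p,(290,310),4)
print("side stem top",ray("side",D((137,86)),.12))
E
```

```text
track top 11.676175657484839 [0.59   0.0065] 
 [[-0.6145  0.7826]
 [-3.6766  1.6873]
 [-5.8648 -0.3565]
 [ 0.1124 -2.9885]
 [-2.3402 -0.478 ]
 [-2.5097  2.1172]
 [14.8935 -0.764 ]]
track side 12.687699338882615 [0.591  0.0082] 
 [[-1.8352  1.8263]
 [ 0.1305  1.8962]
 [ 1.639  -0.3348]
 [ 0.0657 -3.3877]]
knob top: track [-0.0828 -0.0935]
knob side: track [-0.0876 -0.0916]
0.12 [ 0.5118 -0.3327  0.12  ]
0.0 [ 0.5324 -0.3182  0.    ]
0.0 [ 0.4904 -0.326   0.    ]
blank stem top [0.5193 0.3448 0.12  ]
side stem top [ 0.5123 -0.33    0.12  ]
```

```bash
python3 - <<'E'
import cv2
t=cv2.imread("pics/top0.png");s=cv2.imread("pics/side0.png")
cv2.imwrite("pics/z5.png",cv2.resize(t[250:300,410:460],None,fx=12,fy=12,interpolation=cv2.INTER_CUBIC))
cv2.imwrite("pics/z6.png",cv2.resize(s[325:385,300:350],None,fx=10,fy=10,interpolation=cv2.INTER_CUBIC))
E
```

```text
(no output)
```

View pics/z5.png

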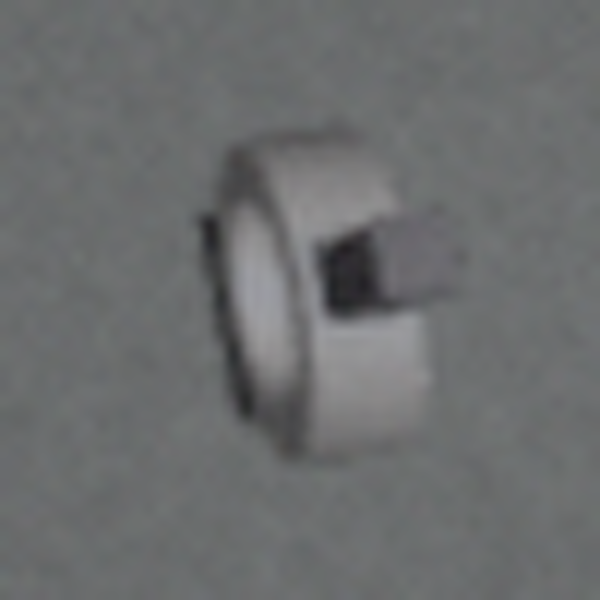

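View pics/z6.png

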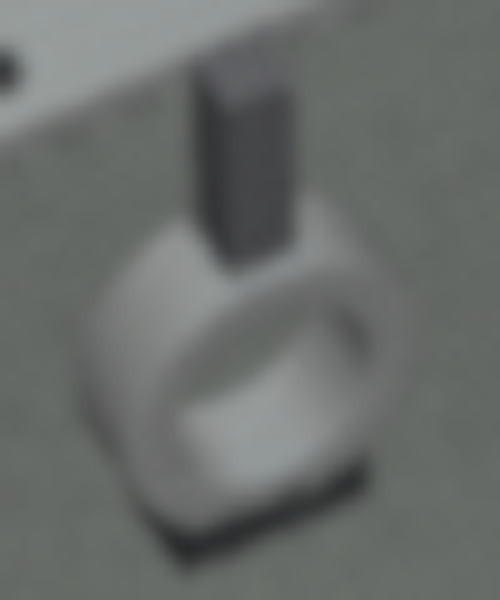

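```bash
python3 - <<'E'
from h import *
np.set_printoptions(precision=4,suppress=True)
T=lambda p:unz(p,(215,160),4)
S=lambda p:unz(p,(240,180),3.75)
L=[];W=[]
for n,f,p,z,l in [("top",T,(378,160),.012,(.110,-.045)),("top",T,(462,551),.012,(-.15,-.045)),("top",T,(707,496),.012,(-.15,-.205)),("top",T,(56,468),.14,(-.06,.17)),("top",T,(533,158),.14,(.06,-.13)),("side",S,(110,450),.012,(-.15,-.045)),("side",S,(225,597),.012,(-.15,-.205)),("side",S,(566,444),.012,(.11,-.205)),("side",S,(75,112),.14,(-.06,.17))]:
    L.append(l);W.append(ray(n,f(p),z))
a,t,r=rigid(L,W);print("track",np.degrees(a),t,"\n",r*1000)
R=np.array([[np.cos(a),-np.sin(a)],[np.sin(a),np.cos(a)]])
k=ray("top",T((527,408)),.168);print("knob top: track",R.T@(k[:2]-t))
k=ray("side",S((208,257)),.168);print("knob side: track",R.T@(k[:2]-t))
D=lambda p:unz(p,(300,325),10)
F=lambda p:unz(p,(410,250),12)
A=ray("side",D((185,572)),0);B=ray("side",D((372,482)),0);d=B-A;print("foot side",A,B,np.hypot(*d[:2]),np.degrees(np.arctan2(d[1],d[0])))
A=ray("top",F((245,418)),0);B=ray("top",F((200,212)),0);d=B-A;print("foot top",A,B,np.hypot(*d[:2]),np.degrees(np.arctan2(d[1],d[0])))
for l in [(-.06,.17),(-.06,.2),(-.06,.03),(.06,.03),(.06,-.118),(-.0875,-.092)]: print(l,R@np.array(l)+t)
E
```

```text
track 12.410592015747515 [0.5916 0.0075] 
 [[ 1.2474  3.2519]
 [-1.1194  0.8973]
 [-1.3018 -0.7186]
 [-0.2663 -3.2253]
 [ 0.7209  1.5919]
 [-1.6235  1.8177]
 [-0.4131  1.7194]
 [ 1.3687 -1.739 ]
 [ 1.387  -3.5953]]
knob top: track [-0.0858 -0.0931]
knob side: track [-0.0905 -0.0911]
foot side [ 0.4933 -0.3441  0.    ] [ 0.5372 -0.3349  0.    ] 0.04484098640423065 11.85035329080634
foot top [ 0.4895 -0.3243  0.    ] [ 0.5334 -0.3162  0.    ] 0.044677283158774964 10.522540110008128
(-0.06, 0.17) [0.4964 0.1606]
(-0.06, 0.2) [0.49   0.1899]
(-0.06, 0.03) [0.5265 0.0239]
(0.06, 0.03) [0.6437 0.0497]
(0.06, -0.118) [ 0.6755 -0.0948]
(-0.0875, -0.092) [ 0.5259 -0.1011]
```

```bash
cat >> h.py <<'E'
from bench import observe
TY=np.radians(12.2);TT=np.array([.5916,.0075]);TR=np.array([[np.cos(TY),-np.sin(TY)],[np.sin(TY),np.cos(TY)]])
def w(l): return TR@np.array(l)+TT
def plan(wps):
    s=observe();p=s['eef_pos'];R=cv2.Rodrigues(s['tcp_rot'])[0]
    ja=np.arctan2(R[1,1],R[0,1])
    print("t",round(s['time_s'],2),"p",np.round(p,4),"jaw",round(np.degrees(ja),2),"F",np.round(s['force'],1),"w",round(s['width'],4),"q",np.round(s['q'],2),"track",np.round(TR.T@(p[:2]-TT),4))
    for x,y,z,j in wps:
        d=R.T@(np.array([x,y,z])-p)*1000
        dj=(np.radians(j)-ja+np.pi)%(2*np.pi)-np.pi
        print(np.round(d,1),round(-dj,3))
E
python3 -c "
from h import *
a=np.array([.139,.48]);b=np.array([.5134,-.330])
plan([(*(a+(b-a)*f),.235,73.9+(11.2-73.9)*min(1,1.2*f)) for f in (.1,.2,.3,.4,.5,.6,.7,.8,.9,1)])"
```

```text
t 0.1 p [0.1389 0.4797 0.2305] jaw 73.86 F [-0.6 -0.2 -0.5] w 0.0854 q [1.29 0.24 0.   1.34 0.   1.57] track [-0.3427  0.5572]
[-58.5 -67.1  -4.4] 0.131
[-117.  -134.5   -4.3] 0.262
[-175.5 -201.9   -4.1] 0.393
[-234.  -269.3   -4. ] 0.525
[-292.5 -336.7   -3.9] 0.656
[-351.  -404.1   -3.7] 0.787
[-409.5 -471.5   -3.6] 0.918
[-467.9 -538.9   -3.5] 1.05
[-526.4 -606.3   -3.3] 1.094
[-584.9 -673.7   -3.2] 1.094
```

Request:
send_rows:
  rows:
    - {"dx": -29, "dy": -34, "dz": -4, "yaw": 0.06}
    - {"dx": -58, "dy": -67, "dz": -4, "yaw": 0.13}
    - {"dx": -88, "dy": -101, "dz": -4, "yaw": 0.2}
    - {"dx": -117, "dy": -134, "dz": -4, "yaw": 0.26}
    - {"dx": -146, "dy": -168, "dz": -4, "yaw": 0.33}
    - {"dx": -175, "dy": -202, "dz": -4, "yaw": 0.39}
    - {"dx": -205, "dy": -236, "dz": -4, "yaw": 0.46}
    - {"dx": -234, "dy": -269, "dz": -4, "yaw": 0.52}
    - {"dx": -263, "dy": -303, "dz": -4, "yaw": 0.59}
    - {"dx": -292, "dy": -337, "dz": -4, "yaw": 0.66}
  fingers: -1

```text
time_s: 1.1
eef_pos: [0.3258, 0.0731, 0.2351]
tcp_rot: [1.429, 2.797, -0.003]
force: [1.6, 1.0, -0.3]
width: 0.0857
```

```bash
python3 -c "
from h import *
plan([(.5134,-.330,.235,11.2)])"
```

```text
t 1.1 p [0.3258 0.0731 0.2351] jaw 35.89 F [ 1.6  1.  -0.3] w 0.0857 q [ 0.22 -0.09 -0.35  1.31 -0.    1.17] track [-0.246   0.1203]
[-436.6  -84.2    0.7] 0.431
```

Request:
send_rows:
  rows:
    - {"dx": -44, "dy": -8, "dz": 0, "yaw": 0.06}
    - {"dx": -88, "dy": -17, "dz": 0, "yaw": 0.12}
    - {"dx": -132, "dy": -26, "dz": 0, "yaw": 0.18}
    - {"dx": -176, "dy": -34, "dz": 0, "yaw": 0.24}
    - {"dx": -220, "dy": -42, "dz": 0, "yaw": 0.3}
    - {"dx": -264, "dy": -51, "dz": 0, "yaw": 0.36}
    - {"dx": -308, "dy": -60, "dz": 0, "yaw": 0.431}
    - {"dx": -352, "dy": -68, "dz": 0, "yaw": 0.431}
    - {"dx": -396, "dy": -76, "dz": 0, "yaw": 0.431}
    - {"dx": -436.6, "dy": -84.2, "dz": 0.7, "yaw": 0.431}

```text
time_s: 2.1
eef_pos: [0.5138, -0.3319, 0.2343]
tcp_rot: [1.995, 2.427, -0.002]
force: [0.5, 0.3, 0.7]
width: 0.0852
```

```bash
python3 -c "
from h import *
plan([(.5134,-.330,.082,11.2)])
cv2.imwrite('pics/t1.png',cv2.resize(eyes.camera('top')[210:310,380:500],None,fx=5,fy=5,interpolation=2))"
```

```text
t 2.1 p [ 0.5138 -0.3319  0.2343] jaw 11.16 F [0.5 0.3 0.7] w 0.0852 q [-0.57  0.47  0.34  1.44 -0.    0.8 ] track [-0.1477 -0.3153]
[2.100e+00 1.000e-01 1.523e+02] -0.001
```

View pics/t1.png

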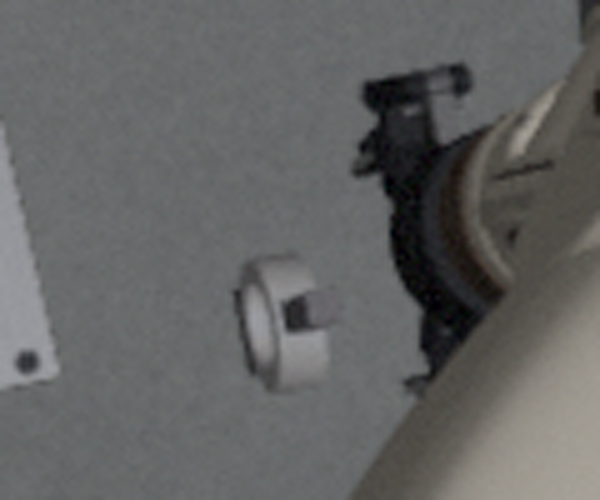

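Fingers straddle the stem's line (parallax offset as expected, collar ring at about (285,325) in this crop). Descending.

Request:
send_rows:
  rows:
    - {"dx": 1.5, "dy": 0, "dz": 30}
    - {"dx": 1.5, "dy": 0, "dz": 65}
    - {"dx": 1.5, "dy": 0, "dz": 100}
    - {"dx": 1.5, "dy": 0, "dz": 130}
    - {"dx": 1.5, "dy": 0, "dz": 145}
    - {"dx": 1.5, "dy": 0, "dz": 152}
    - {"dx": 1.5, "dy": 0, "dz": 152}
    - {"dx": 1.5, "dy": 0, "dz": 152}

```text
invalid input
```

```bash
python3 -c "
from h import *
plan([(.5134,-.330,.082,11.2)])
cv2.imwrite('pics/s2.png',cv2.resize(eyes.camera('side')[270:400,250:410],None,fx=5,fy=4.6,interpolation=2))"
```

```text
t 2.15 p [ 0.5156 -0.3375  0.2318] jaw 10.95 F [ 3.7 -5.3  0.3] w 0.0857 q [-0.58  0.48  0.35  1.44 -0.    0.8 ] track [-0.1472 -0.3211]
[  8.4  -0.5 149.8] -0.004
```

View pics/s2.png

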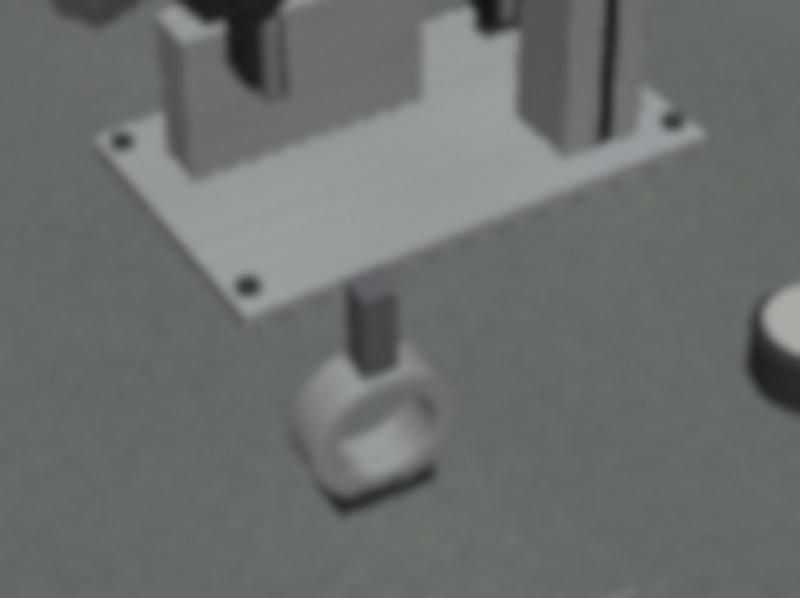

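Request:
send_rows:
  rows:
    - {"dx": 8.4, "dy": 0, "dz": 20, "yaw": 0}
    - {"dx": 8.4, "dy": 0, "dz": 45, "yaw": 0}
    - {"dx": 8.4, "dy": 0, "dz": 70, "yaw": 0}
    - {"dx": 8.4, "dy": 0, "dz": 80, "yaw": 0}
    - {"dx": 8.4, "dy": 0, "dz": 80, "yaw": 0}
    - {"dx": 8.4, "dy": 0, "dz": 80, "yaw": 0}

```text
time_s: 2.8
eef_pos: [0.5127, -0.326, 0.1526]
tcp_rot: [-1.999, -2.423, 0.004]
force: [0.2, 0.2, 0.7]
width: 0.0855
```

```bash
python3 -c "
from h import *
plan([(.5134,-.330,.082,11.2)])"
```

```text
t 2.8 p [ 0.5127 -0.326   0.1526] jaw 10.97 F [0.2 0.2 0.7] w 0.0855 q [-0.57  0.49  0.17  1.25 -0.    0.81] track [-0.1476 -0.3093]
[-3.9  0.1 70.6] -0.004
```

Request:
send_rows:
  rows:
    - {"dx": -4, "dy": 0, "dz": 20, "yaw": -0.004}
    - {"dx": -4, "dy": 0, "dz": 45, "yaw": -0.004}
    - {"dx": -4, "dy": 0, "dz": 62, "yaw": -0.004}
    - {"dx": -4, "dy": 0, "dz": 70, "yaw": -0.004}
    - {"dx": -4, "dy": 0, "dz": 70, "yaw": -0.004}
    - {"dx": -4, "dy": 0, "dz": 70, "yaw": -0.004}
    - {"dx": -4, "dy": 0, "dz": 70, "yaw": -0.004}

```text
time_s: 3.5
eef_pos: [0.5144, -0.3307, 0.0843]
tcp_rot: [1.992, 2.425, -0.003]
force: [-0.2, -0.8, -0.4]
width: 0.0855
```

```bash
python3 -c "
from h import *
plan([(.5134,-.330,.082,11.2)])
cv2.imwrite('pics/s3.png',cv2.resize(eyes.camera('side')[270:400,250:410],None,fx=5,fy=4.6,interpolation=2))"
```

```text
t 3.5 p [ 0.5144 -0.3307  0.0843] jaw 11.2 F [-0.2 -0.8 -0.4] w 0.0855 q [-0.57  0.55  0.08  1.09 -0.    0.81] track [-0.1469 -0.3142]
[ 0.9 -0.8  2.3] -0.0
```

View pics/s3.png

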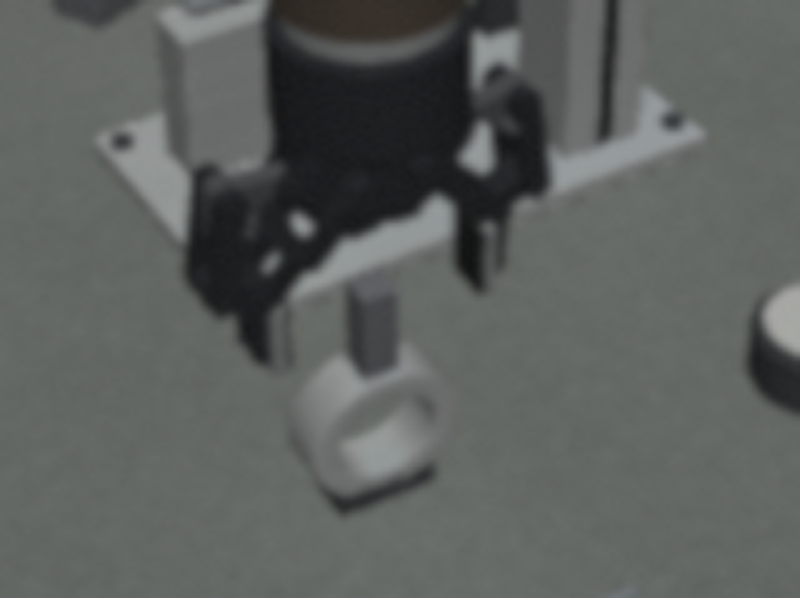

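Stem (at about (372,320)) lies midway between the pads (tips (270,360) and (483,285)). Closing.

Request:
send_rows:
  rows:
    - {"dx": 0.5, "dy": -0.5, "dz": 2, "yaw": 0}
    - {"dx": 0.5, "dy": -0.5, "dz": 2, "yaw": 0}
    - {"dx": 0.5, "dy": -0.5, "dz": 2, "yaw": 0}
    - {"dx": 0.5, "dy": -0.5, "dz": 2, "yaw": 0}
    - {"dx": 0.5, "dy": -0.5, "dz": 2, "yaw": 0}
    - {"dx": 0.5, "dy": -0.5, "dz": 2, "yaw": 0}
    - {"dx": 0.5, "dy": -0.5, "dz": 2, "yaw": 0}
    - {"dx": 0.5, "dy": -0.5, "dz": 2, "yaw": 0}
  fingers: 1

```text
time_s: 4.35
eef_pos: [0.5135, -0.3304, 0.0822]
tcp_rot: [1.993, 2.426, -0.004]
force: [-1.9, 0.1, 0.1]
width: 0.0154
```

```bash
python3 -c "
from h import *
plan([(.5134,-.330,.19,11.2),(.38,-.17,.185,11.2),(.36,.03,.185,12.2),(.38,.2,.18,12.2)])"
```

```text
t 4.35 p [ 0.5135 -0.3304  0.0822] jaw 11.19 F [-1.9  0.1  0.1] w 0.0154 q [-0.57  0.55  0.07  1.09 -0.    0.81] track [-0.1477 -0.3137]
[-0.000e+00 -1.000e-01 -1.078e+02] -0.0
[ 182.9  -99.9 -103.4] -0.0
[ 382.9  -80.7 -104.1] -0.018
[545.8 -28.1 -99.7] -0.018
```

Gripped (width 15.4 mm). Lift and move along the robot side.

Request:
send_rows:
  rows:
    - {"dx": 0, "dy": 0, "dz": -15, "yaw": 0}
    - {"dx": 0, "dy": 0, "dz": -40, "yaw": 0}
    - {"dx": 0, "dy": 0, "dz": -70, "yaw": 0}
    - {"dx": 0, "dy": 0, "dz": -95, "yaw": 0}
    - {"dx": 10, "dy": -8, "dz": -108, "yaw": 0}
    - {"dx": 35, "dy": -22, "dz": -108, "yaw": 0}
    - {"dx": 70, "dy": -42, "dz": -108, "yaw": 0}
    - {"dx": 108, "dy": -62, "dz": -108, "yaw": 0}
    - {"dx": 146, "dy": -82, "dz": -108, "yaw": 0}
    - {"dx": 183, "dy": -100, "dz": -108, "yaw": 0}

```text
time_s: 5.35
eef_pos: [0.3781, -0.1682, 0.1889]
tcp_rot: [1.994, 2.427, -0.004]
force: [0.0, 0.6, -1.8]
width: 0.0149
```

```bash
python3 -c "
from h import *
plan([(.36,.03,.185,12.2),(.38,.2,.18,12.2)])"
```

```text
t 5.35 p [ 0.3781 -0.1682  0.1889] jaw 11.17 F [ 0.   0.6 -1.8] w 0.0149 q [-0.42  0.1  -0.28  1.19 -0.    0.96] track [-0.2458 -0.1266]
[198.   20.7   3.4] -0.018
[360.9  73.2   8. ] -0.018
```

Request:
send_rows:
  rows:
    - {"dx": 40, "dy": 4, "dz": 0, "yaw": -0.01}
    - {"dx": 80, "dy": 8, "dz": 0, "yaw": -0.018}
    - {"dx": 120, "dy": 12, "dz": 0, "yaw": -0.018}
    - {"dx": 160, "dy": 16, "dz": 2, "yaw": -0.018}
    - {"dx": 198, "dy": 21, "dz": 4, "yaw": -0.018}
    - {"dx": 240, "dy": 34, "dz": 4, "yaw": -0.018}
    - {"dx": 280, "dy": 47, "dz": 4, "yaw": -0.018}
    - {"dx": 320, "dy": 60, "dz": 4, "yaw": -0.018}
    - {"dx": 350, "dy": 70, "dz": 6, "yaw": -0.018}
    - {"dx": 361, "dy": 73, "dz": 8, "yaw": -0.018}

```text
time_s: 6.35
eef_pos: [0.3798, 0.203, 0.1796]
tcp_rot: [1.968, 2.449, -0.002]
force: [-0.6, -1.6, -2.1]
width: 0.0149
```

```bash
python3 -c "
from h import *
j=12.2
plan([(*w((-.06,.225)),.179,j),(*w((-.06,.21)),.179,j),(*w((-.06,.16)),.179,j)])"
```

```text
t 6.35 p [0.3798 0.203  0.1796] jaw 12.42 F [-0.6 -1.6 -2.1] w 0.0149 q [ 0.49  0.14 -0.26  1.17 -0.    1.85] track [-0.1657  0.2358]
[-11.2 105.6   0.5] 0.004
[-26.2 105.6   0.5] 0.004
[-76.2 105.4   0.6] 0.004
```

Request:
send_rows:
  rows:
    - {"dx": -3, "dy": 25, "dz": 0, "yaw": 0.004}
    - {"dx": -6, "dy": 55, "dz": 0, "yaw": 0.004}
    - {"dx": -10, "dy": 85, "dz": 0, "yaw": 0.004}
    - {"dx": -15, "dy": 100, "dz": 0, "yaw": 0.004}
    - {"dx": -15, "dy": 105, "dz": 0, "yaw": 0.004}
    - {"dx": -15, "dy": 105.5, "dz": 0.5, "yaw": 0.004}
    - {"dx": -15, "dy": 105.5, "dz": 0.5, "yaw": 0.004}

```text
time_s: 7.05
eef_pos: [0.4849, 0.2105, 0.1785]
tcp_rot: [-1.973, -2.444, 0.005]
force: [-0.0, 0.0, -2.6]
width: 0.0155
```

```bash
python3 -c "
from h import *
j=12.2
plan([(*w((-.06,.21)),.179,j),(*w((-.06,.11)),.179,j)])
s=eyes.camera('side');t=eyes.camera('top')
cv2.imwrite('pics/s4.png',cv2.resize(s[150:270,200:360],None,fx=5,fy=5,interpolation=2))
cv2.imwrite('pics/t4.png',cv2.resize(t[220:320,150:310],None,fx=5,fy=5,interpolation=2))
"
```

```text
t 7.05 p [0.4849 0.2105 0.1785] jaw 12.18 F [-0.   0.  -2.6] w 0.0155 q [ 0.41  0.33 -0.02  1.23 -0.    1.77] track [-0.0614  0.221 ]
[-11.    1.4  -0.4] -0.0
[-111.     1.4   -0.3] -0.0
```

View pics/s4.png

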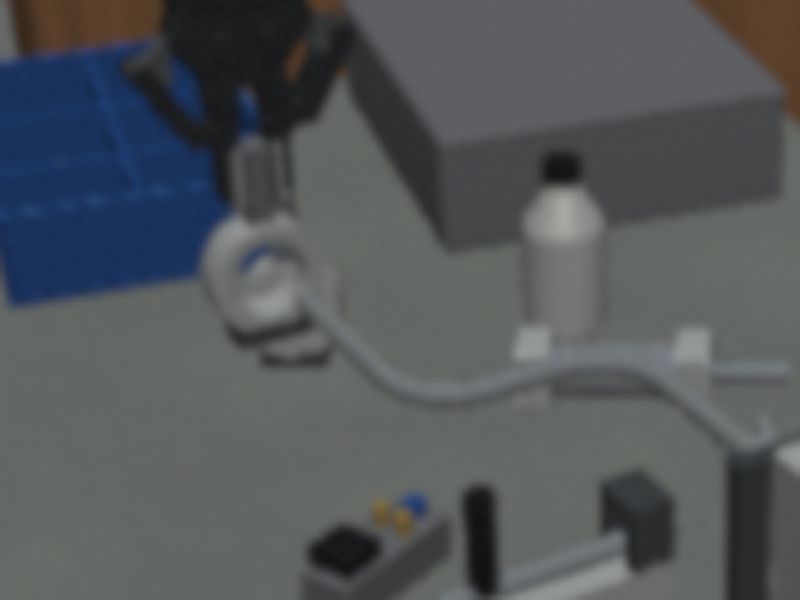

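View pics/t4.png

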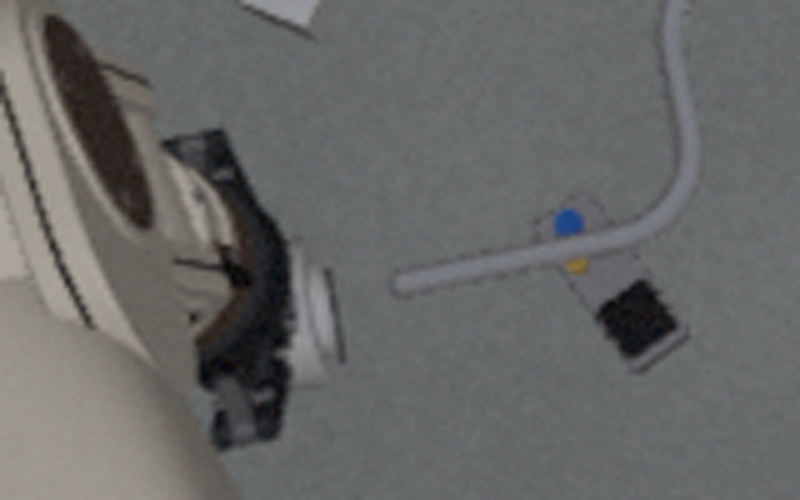

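```bash
python3 -c "
from h import *
b=[.4849,.2105,.1375];u=TR@np.array([0,-1]);v=TR@np.array([1,0])
P=[b]+[list(np.array(b[:2])+.012*u+v*.034*np.cos(a))+[b[2]+.034*np.sin(a)] for a in np.arange(0,6.28,.4)]+[[*w((-.06,.17)),.14],[*w((-.06,.10)),.14]]
for n,o,f in (('side',(200,150),'s4'),('top',(150,220),'t4')):
    im=cv2.imread('pics/%s.png'%f)
    for p in proj(n,P):
        cv2.circle(im,tuple(int(round(x)) for x in (p-o)*5+2),2,(0,0,255),-1)
    cv2.imwrite('pics/%so.png'%f,im[100:400,150:550] if n=='side' else im[150:450,150:550])
a=cv2.imread('pics/s4o.png');b=cv2.imread('pics/t4o.png');cv2.imwrite('pics/o4.png',np.hstack([a,b]))
"
```

```text
(no output)
```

View pics/o4.png

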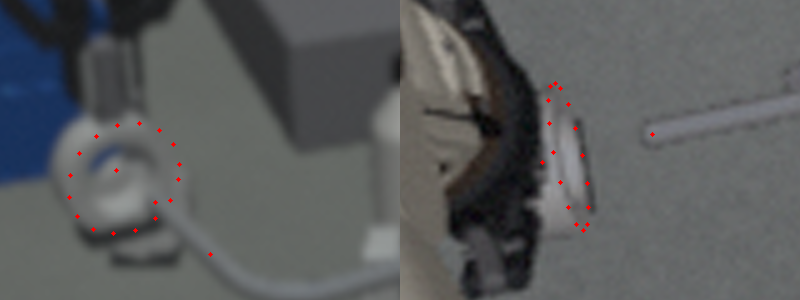

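Request:
send_rows:
  rows:
    - {"dx": -8, "dy": 1.4, "dz": -0.5, "yaw": 0}
    - {"dx": -20, "dy": 1.4, "dz": -0.5, "yaw": 0}
    - {"dx": -33, "dy": 1.4, "dz": -0.5, "yaw": 0}
    - {"dx": -46, "dy": 1.4, "dz": -0.5, "yaw": 0}
    - {"dx": -59, "dy": 1.4, "dz": -0.5, "yaw": 0}
    - {"dx": -72, "dy": 1.4, "dz": -0.5, "yaw": 0}
    - {"dx": -85, "dy": 1.4, "dz": -0.5, "yaw": 0}
    - {"dx": -98, "dy": 1.4, "dz": -0.5, "yaw": 0}
    - {"dx": -108, "dy": 1.4, "dz": -0.5, "yaw": 0}
    - {"dx": -111, "dy": 1.4, "dz": -0.5, "yaw": 0}

```text
time_s: 8.15
eef_pos: [0.5101, 0.1014, 0.1796]
tcp_rot: [-1.974, -2.443, 0.003]
force: [-0.2, 0.6, -3.6]
width: 0.0156
```

```bash
python3 -c "
from h import *
print(plan([]))
s=eyes.camera('side');t=eyes.camera('top')
cv2.imwrite('pics/o5.png',np.hstack([cv2.resize(s[160:260,220:320],None,fx=4,fy=4,interpolation=2),cv2.resize(t[220:320,210:310],None,fx=4,fy=4,interpolation=2)]))
"
```

```text
t 8.15 p [0.5101 0.1014 0.1796] jaw 12.12 F [-0.2  0.6 -3.6] w 0.0156 q [ 0.2   0.31 -0.04  1.22 -0.    1.56] track [-0.0598  0.109 ]
None
```

View pics/o5.png

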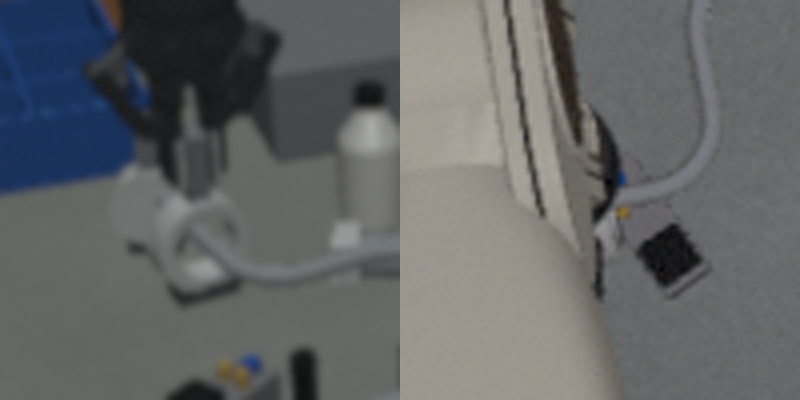

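```bash
cat >> h.py <<'E'
def arc1(deg): a=np.radians(deg); return (-.02-.04*np.cos(a),.07-.04*np.sin(a))
def arc2(deg): # heading deg from +x back to -y: 0..90
    a=np.radians(deg); return (.02+.04*np.sin(a),-.01+.04*np.cos(a))
E
python3 -c "
from h import *
plan([(*w((-.06,y)),.179,12.2) for y in (.1,.085,.07)]+[(*w(arc1(d)),.179,12.2+d) for d in (7,14,21,28,35,42,49)])
"
```

```text
t 8.25 p [0.5099 0.1022 0.1796] jaw 12.16 F [ 0.9 -0.7 -2.5] w 0.0152 q [ 0.2   0.31 -0.04  1.22 -0.    1.56] track [-0.0598  0.1098]
[-9.8 -0.2  0.6] -0.001
[-24.8  -0.2   0.6] -0.001
[-39.8  -0.2   0.6] -0.001
[-44.7   0.1   0.6] -0.123
[-49.5   1.    0.6] -0.245
[-54.1   2.5   0.6] -0.367
[-58.6   4.5   0.6] -0.489
[-62.7   7.1   0.6] -0.612
[-66.6  10.1   0.6] -0.734
[-70.   13.6   0.6] -0.856
```

Request:
send_rows:
  rows:
    - {"dx": -10, "dy": 0, "dz": 0.6, "yaw": 0}
    - {"dx": -25, "dy": 0, "dz": 0.6, "yaw": 0}
    - {"dx": -39, "dy": 0, "dz": 0.6, "yaw": -0.02}
    - {"dx": -45, "dy": 0.1, "dz": 0.6, "yaw": -0.12}
    - {"dx": -49.5, "dy": 1, "dz": 0.6, "yaw": -0.245}
    - {"dx": -54, "dy": 2.5, "dz": 0.6, "yaw": -0.37}
    - {"dx": -58.5, "dy": 4.5, "dz": 0.6, "yaw": -0.49}
    - {"dx": -62.7, "dy": 7, "dz": 0.6, "yaw": -0.61}
    - {"dx": -66.6, "dy": 10, "dz": 0.6, "yaw": -0.73}
    - {"dx": -70, "dy": 13.6, "dz": 0.6, "yaw": -0.85}

```text
time_s: 9.25
eef_pos: [0.5382, 0.0356, 0.179]
tcp_rot: [-0.783, -3.041, 0.003]
force: [-0.3, -0.5, -2.6]
width: 0.015
```

```bash
python3 -c "
from h import *
plan([(*w(arc1(d)),.179,12.2+d) for d in (56,63,70,77,84,90)]+[(*w((x,.03)),.179,102.2) for x in (-.01,0,.01,.01)])
"
```

```text
t 9.25 p [0.5382 0.0356 0.179 ] jaw 61.13 F [-0.3 -0.5 -2.6] w 0.015 q [ 0.07  0.35  0.01  1.24 -0.    0.57] track [-0.0463  0.0387]
[-4.2  1.2 -0.1] -0.123
[-9.   2.1 -0.1] -0.246
[-13.7   3.5  -0.1] -0.368
[-18.1   5.6  -0.1] -0.49
[-22.3   8.1  -0.1] -0.612
[-25.6  10.7  -0.1] -0.717
[-33.1  17.3  -0.1] -0.717
[-40.6  23.8  -0.1] -0.717
[-48.2  30.4  -0.2] -0.717
[-48.2  30.4  -0.2] -0.717
```

Request:
send_rows:
  rows:
    - {"dx": -4.2, "dy": 1.2, "dz": 0, "yaw": -0.12}
    - {"dx": -9, "dy": 2.1, "dz": 0, "yaw": -0.245}
    - {"dx": -13.7, "dy": 3.5, "dz": 0, "yaw": -0.37}
    - {"dx": -18, "dy": 5.6, "dz": 0, "yaw": -0.49}
    - {"dx": -22.3, "dy": 8, "dz": 0, "yaw": -0.61}
    - {"dx": -25.6, "dy": 10.7, "dz": 0, "yaw": -0.717}
    - {"dx": -33, "dy": 17.3, "dz": 0, "yaw": -0.717}
    - {"dx": -40.6, "dy": 23.8, "dz": 0, "yaw": -0.717}
    - {"dx": -46, "dy": 28.5, "dz": 0, "yaw": -0.717}
    - {"dx": -48, "dy": 30.3, "dz": 0, "yaw": -0.717}

```text
time_s: 10.25
eef_pos: [0.5957, 0.0388, 0.1786]
tcp_rot: [0.332, -3.122, 0.002]
force: [-0.1, -0.1, -2.9]
width: 0.0154
```

```bash
python3 -c "
from h import *
plan([(*w((.02,.03)),.179,102.2)]+[(*w(arc2(d)),.179,102.2-d) for d in (7,14,21,28,35,42,49,56,63)])
s=eyes.camera('side');t=eyes.camera('top')
cv2.imwrite('pics/o6.png',np.hstack([cv2.resize(s[160:260,240:340],None,fx=4,fy=4,interpolation=2),cv2.resize(t[180:280,240:340],None,fx=4,fy=4,interpolation=2)]))
"
```

```text
t 10.25 p [0.5957 0.0388 0.1786] jaw 102.14 F [-0.1 -0.1 -2.9] w 0.0154 q [ 0.07  0.46  0.18  1.3  -0.   -0.15] track [0.0107 0.0297]
[-9.3  0.3 -0.5] -0.001
[-14.2   0.   -0.5] 0.121
[-19.   -0.9  -0.5] 0.243
[-23.7  -2.3  -0.5] 0.365
[-28.1  -4.4  -0.5] 0.488
[-32.3  -6.9  -0.5] 0.61
[-36.1  -9.9  -0.5] 0.732
[-39.5 -13.4  -0.5] 0.854
[-42.5 -17.3  -0.5] 0.976
[-45.  -21.5  -0.5] 1.098
```

View pics/o6.png

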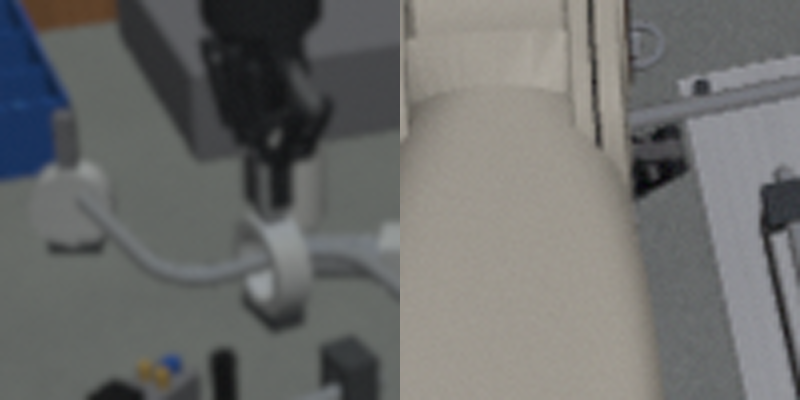

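Collar is on leg 2 with the rod mid-bore (crop left ≈ (265,265)); no contact force. Second bend.

Request:
send_rows:
  rows:
    - {"dx": -9, "dy": 0.3, "dz": -0.5, "yaw": 0}
    - {"dx": -14, "dy": 0, "dz": -0.5, "yaw": 0.12}
    - {"dx": -19, "dy": -0.9, "dz": -0.5, "yaw": 0.243}
    - {"dx": -23.7, "dy": -2.3, "dz": -0.5, "yaw": 0.365}
    - {"dx": -28, "dy": -4.4, "dz": -0.5, "yaw": 0.488}
    - {"dx": -32.3, "dy": -6.9, "dz": -0.5, "yaw": 0.61}
    - {"dx": -36, "dy": -9.9, "dz": -0.5, "yaw": 0.732}
    - {"dx": -39.5, "dy": -13.4, "dz": -0.5, "yaw": 0.854}
    - {"dx": -42.5, "dy": -17.3, "dz": -0.5, "yaw": 0.976}
    - {"dx": -45, "dy": -21.5, "dz": -0.5, "yaw": 1.098}

```text
time_s: 11.35
eef_pos: [0.644, 0.0274, 0.1789]
tcp_rot: [-1.353, -2.834, 0.004]
force: [0.5, -0.3, -2.8]
width: 0.0149
```

```bash
python3 -c "
from h import *
plan([(*w(arc2(d)),.179,102.2-d) for d in (70,77,84,90)]+[(*w((.06,y)),.18,12.2) for y in (-.022,-.035,-.05,-.065,-.08,-.08)])
"
```

```text
t 11.35 p [0.644  0.0274 0.1789] jaw 38.96 F [ 0.5 -0.3 -2.8] w 0.0149 q [ 0.04  0.56  0.34  1.36 -0.    0.93] track [0.0555 0.0084]
[-5.1 -0.2 -0.1] 0.118
[-9.9 -1.1 -0.1] 0.24
[-14.6  -2.5  -0.1] 0.362
[-18.4  -4.2  -0.1] 0.467
[-29.2  -9.6  -1.1] 0.467
[-40.8 -15.5  -1.1] 0.467
[-54.2 -22.2  -1.1] 0.467
[-67.5 -29.   -1. ] 0.467
[-80.9 -35.7  -1. ] 0.467
[-80.9 -35.7  -1. ] 0.467
```

Request:
send_rows:
  rows:
    - {"dx": -5, "dy": -0.2, "dz": 0, "yaw": 0.118}
    - {"dx": -10, "dy": -1.1, "dz": 0, "yaw": 0.24}
    - {"dx": -14.6, "dy": -2.5, "dz": 0, "yaw": 0.362}
    - {"dx": -18.4, "dy": -4.2, "dz": 0, "yaw": 0.467}
    - {"dx": -29, "dy": -9.6, "dz": -1, "yaw": 0.467}
    - {"dx": -41, "dy": -15.5, "dz": -1, "yaw": 0.467}
    - {"dx": -54, "dy": -22.2, "dz": -1, "yaw": 0.467}
    - {"dx": -67.5, "dy": -29, "dz": -1, "yaw": 0.467}
    - {"dx": -79, "dy": -34.8, "dz": -1, "yaw": 0.467}
    - {"dx": -81, "dy": -35.7, "dz": -1, "yaw": 0.467}

```text
time_s: 12.35
eef_pos: [0.6675, -0.0606, 0.1798]
tcp_rot: [-1.976, -2.442, 0.005]
force: [-0.8, -0.1, -1.7]
width: 0.0153
```

```bash
python3 -c "
from h import *
plan([(*w((.06,y)),.18,12.2) for y in (-.09,-.1,-.11,-.114,-.116)])
s=eyes.camera('side');t=eyes.camera('top')
cv2.imwrite('pics/o7.png',np.hstack([cv2.resize(s[180:280,290:390],None,fx=4,fy=4,interpolation=2),cv2.resize(t[160:260,290:390],None,fx=4,fy=4,interpolation=2)]))
"
```

```text
t 12.35 p [ 0.6675 -0.0606  0.1798] jaw 12.06 F [-0.8 -0.1 -1.7] w 0.0153 q [-0.09  0.61  0.44  1.4  -0.    1.27] track [ 0.0598 -0.0826]
[-7.4  0.2 -0.2] -0.002
[-17.4   0.2  -0.2] -0.002
[-27.4   0.3  -0.2] -0.002
[-31.4   0.3  -0.2] -0.002
[-33.4   0.3  -0.1] -0.002
```

View pics/o7.png

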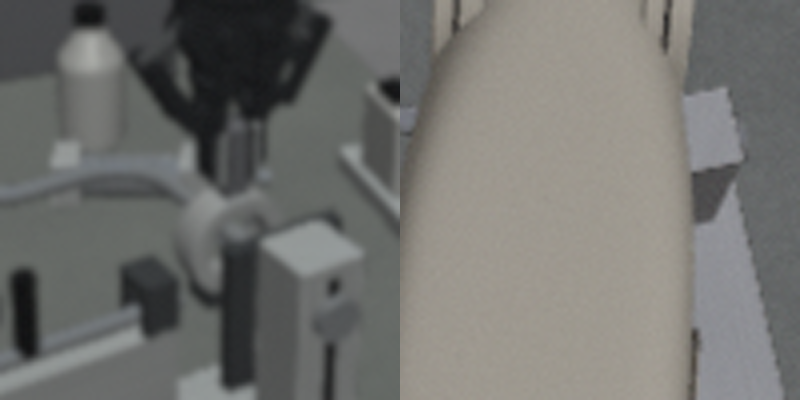

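Request:
send_rows:
  rows:
    - {"dx": -7, "dy": 0.2, "dz": 0, "yaw": 0}
    - {"dx": -14, "dy": 0.2, "dz": 0, "yaw": 0}
    - {"dx": -20, "dy": 0.2, "dz": 0, "yaw": 0}
    - {"dx": -25, "dy": 0.2, "dz": 0, "yaw": 0}
    - {"dx": -29, "dy": 0.2, "dz": 0, "yaw": 0}
    - {"dx": -31, "dy": 0.2, "dz": 0, "yaw": 0}
    - {"dx": -31, "dy": 0.2, "dz": 0, "yaw": 0}

```text
time_s: 13.15
eef_pos: [0.674, -0.0895, 0.1798]
tcp_rot: [-1.974, -2.443, 0.004]
force: [-0.5, -0.1, -2.5]
width: 0.0147
```

Request:
send_rows:
  rows:
    - {"dx": -1, "dy": 0, "dz": 0, "yaw": 0}
    - {"dx": -2, "dy": 0, "dz": 0, "yaw": 0}
    - {"dx": -2, "dy": 0, "dz": 0, "yaw": 0}

```text
time_s: 13.45
eef_pos: [0.6744, -0.0914, 0.1798]
tcp_rot: [-1.974, -2.443, 0.004]
force: [0.3, 1.0, -2.6]
width: 0.0154
```

```bash
python3 -c "
from h import *
plan([])
s=eyes.camera('side')
cv2.imwrite('pics/s8.png',cv2.resize(s[200:280,310:410],None,fx=7,fy=7,interpolation=2))
"
```

```text
t 13.45 p [ 0.6744 -0.0914  0.1798] jaw 12.13 F [ 0.3  1.  -2.6] w 0.0154 q [-0.13  0.64  0.48  1.42 -0.    1.23] track [ 0.0601 -0.1142]
```

View pics/s8.png

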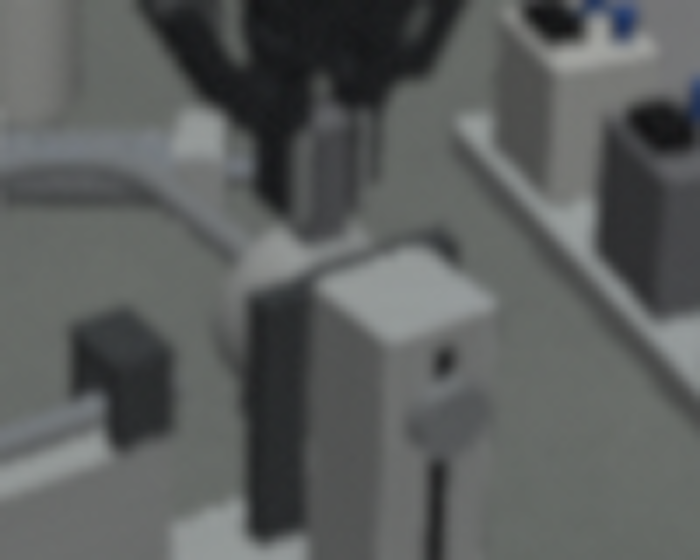

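Request:
send_rows:
  rows:
    - {"dx": -1, "dy": 0, "dz": 0, "yaw": 0}
    - {"dx": -2, "dy": 0, "dz": 0, "yaw": 0}
    - {"dx": -2, "dy": 0, "dz": 0, "yaw": 0}

```text
time_s: 13.8
eef_pos: [0.6749, -0.0934, 0.1798]
tcp_rot: [-1.974, -2.443, 0.004]
force: [0.3, 0.2, -3.1]
width: 0.0154
```

Request:
send_rows:
  rows:
    - {"dx": -1, "dy": 0, "dz": 0, "yaw": 0}
    - {"dx": -2, "dy": 0, "dz": 0, "yaw": 0}
    - {"dx": -2, "dy": 0, "dz": 0, "yaw": 0}

```text
time_s: 14.1
eef_pos: [0.6752, -0.0952, 0.1798]
tcp_rot: [-1.973, -2.442, 0.003]
force: [-1.1, 1.0, -2.7]
width: 0.0152
```

Request:
send_rows:
  rows:
    - {"dx": -1, "dy": 0, "dz": 0, "yaw": 0}
    - {"dx": -2, "dy": 0, "dz": 0, "yaw": 0}
    - {"dx": -2, "dy": 0, "dz": 0, "yaw": 0}

```text
time_s: 14.4
eef_pos: [0.6753, -0.0955, 0.1798]
tcp_rot: [-1.97, -2.442, 0.0]
force: [-1.0, 5.7, -1.0]
width: 0.0149
```

Request:
send_rows:
  rows:
    - {"dx": -1, "dy": 0, "dz": 0, "yaw": 0}
    - {"dx": -1.5, "dy": 0, "dz": 0, "yaw": 0}
    - {"dx": -1.5, "dy": 0, "dz": 0, "yaw": 0}

```text
time_s: 14.7
eef_pos: [0.6753, -0.0956, 0.1799]
tcp_rot: [-1.968, -2.441, -0.002]
force: [-1.0, 6.0, -0.3]
width: 0.0154
```

Request:
send_rows:
  rows:
    - {"dx": 0.5, "dy": 0, "dz": 2, "yaw": 0}
    - {"dx": 0.5, "dy": 0, "dz": 4, "yaw": 0}
    - {"dx": 0.5, "dy": 0, "dz": 6, "yaw": 0}
    - {"dx": 0.5, "dy": 0, "dz": 8, "yaw": 0}
    - {"dx": 0.5, "dy": 0, "dz": 8, "yaw": 0}

```text
time_s: 15.2
eef_pos: [0.6751, -0.0954, 0.1713]
tcp_rot: [-1.968, -2.441, -0.001]
force: [0.9, 0.5, -3.9]
width: 0.0152
```

```bash
python3 -c "
from h import *
plan([(*w((.06,-.118)),.172,12.2)])"
```

```text
t 15.2 p [ 0.6751 -0.0954  0.1713] jaw 12.24 F [ 0.9  0.5 -3.9] w 0.0152 q [-0.14  0.65  0.48  1.41  0.    1.22] track [ 0.0598 -0.1183]
[ 0.3  0.2 -0.7] 0.001
```

Against the plate, bearing only its weight. Release.

Request:
send_rows:
  rows:
    - {"dx": 0, "dy": 0, "dz": 0, "yaw": 0}
    - {"dx": 0, "dy": 0, "dz": 0, "yaw": 0}
    - {"dx": 0, "dy": 0, "dz": 0, "yaw": 0}
    - {"dx": 0, "dy": 0, "dz": 0, "yaw": 0}
    - {"dx": 0, "dy": 0, "dz": 0, "yaw": 0}
    - {"dx": 0, "dy": 0, "dz": 0, "yaw": 0}
    - {"dx": 0, "dy": 0, "dz": 0, "yaw": 0}
    - {"dx": 0, "dy": 0, "dz": 0, "yaw": 0}
  fingers: -1

```text
time_s: 16.0
eef_pos: [0.675, -0.0954, 0.1713]
tcp_rot: [-1.968, -2.441, -0.001]
force: [1.0, 0.4, 0.1]
width: 0.0853
```

Request:
send_rows:
  rows:
    - {"dx": 0, "dy": 0, "dz": -10, "yaw": 0}
    - {"dx": 0, "dy": 0, "dz": -30, "yaw": 0}
    - {"dx": 0, "dy": 0, "dz": -55, "yaw": 0}
    - {"dx": 0, "dy": 0, "dz": -80, "yaw": 0}
    - {"dx": 0, "dy": 0, "dz": -100, "yaw": 0}
    - {"dx": 0, "dy": -30, "dz": -100, "yaw": 0}
    - {"dx": 0, "dy": -75, "dz": -100, "yaw": 0}
    - {"dx": 0, "dy": -120, "dz": -100, "yaw": 0}
    - {"dx": 0, "dy": -165, "dz": -100, "yaw": 0}
    - {"dx": 0, "dy": -210, "dz": -100, "yaw": 0}
  fingers: -1

```text
time_s: 17.0
eef_pos: [0.4686, -0.1406, 0.2729]
tcp_rot: [-1.968, -2.442, -0.001]
force: [0.1, -1.5, -0.6]
width: 0.0851
```

```bash
python3 -c "
from h import *
plan([(*w((-.13,-.092)),.25,12.2)])
s=eyes.camera('side');t=eyes.camera('top')
cv2.imwrite('pics/o9.png',np.hstack([cv2.resize(s[180:280,290:390],None,fx=4,fy=4,interpolation=2),cv2.resize(t[160:260,290:390],None,fx=4,fy=4,interpolation=2)]))
"
```

```text
t 17.0 p [ 0.4686 -0.1406  0.2729] jaw 12.26 F [ 0.1 -1.5 -0.6] w 0.0851 q [-0.29  0.21  0.07  1.44  0.    1.06] track [-0.1515 -0.1188]
[26.7 21.6 23. ] 0.001
```

View pics/o9.png

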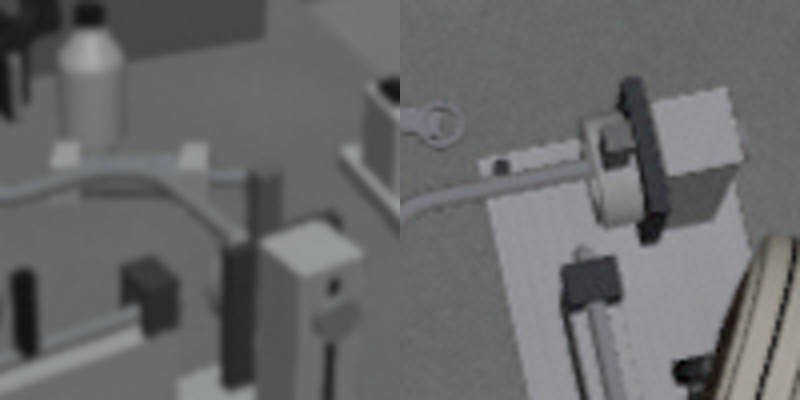

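Request:
send_rows:
  rows:
    - {"dx": -10, "dy": 4, "dz": 0, "yaw": 0}
    - {"dx": -20, "dy": 8, "dz": 0, "yaw": 0}
    - {"dx": -27, "dy": 10, "dz": 10, "yaw": 0}
    - {"dx": -27, "dy": 11, "dz": 20, "yaw": 0}
    - {"dx": -27, "dy": 11, "dz": 23, "yaw": 0}
    - {"dx": -27, "dy": 11, "dz": 23, "yaw": 0}
    - {"dx": -27, "dy": 11, "dz": 23, "yaw": 0}
    - {"dx": -27, "dy": 11, "dz": 23, "yaw": 0}
  fingers: 1

```text
time_s: 17.9
eef_pos: [0.4807, -0.1644, 0.2498]
tcp_rot: [-1.969, -2.436, 0.002]
force: [0.2, 0.4, 0.9]
width: -0.0001
```

```bash
python3 -c "
from h import *
plan([(*w((-.14,-.092)),.145,12.2)])
s=eyes.camera('side')
cv2.imwrite('pics/s10.png',cv2.resize(s[180:300,240:400],None,fx=5,fy=5,interpolation=2))
"
```

```text
t 17.9 p [ 0.4807 -0.1644  0.2498] jaw 12.1 F [0.2 0.4 0.9] w -0.0001 q [-0.33  0.26  0.07  1.4   0.    1.03] track [-0.1447 -0.1446]
[ 51.9   5.3 105.1] -0.002
```

View pics/s10.png

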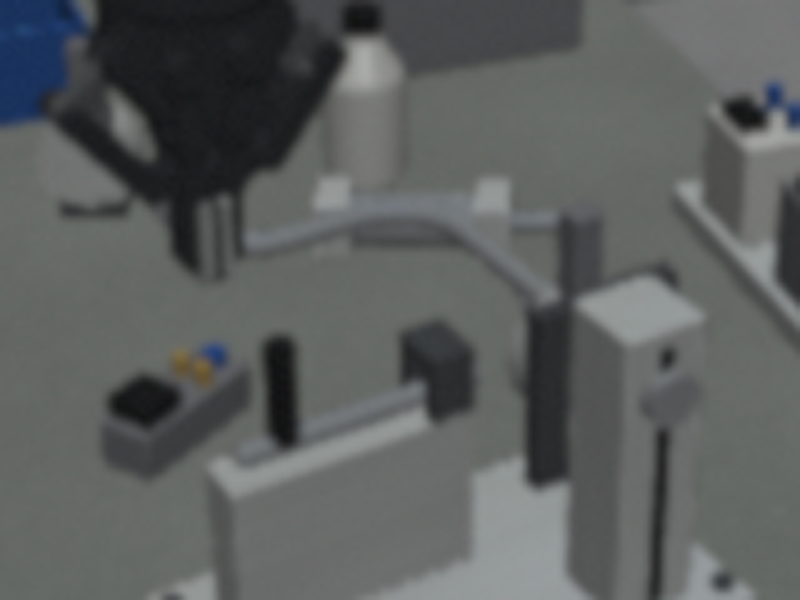

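I flipped a sign in that approach (harmless, in free air); now moving in line behind the knob, then down.

Request:
send_rows:
  rows:
    - {"dx": 15, "dy": 2, "dz": 0, "yaw": 0}
    - {"dx": 35, "dy": 4, "dz": 0, "yaw": 0}
    - {"dx": 48, "dy": 5, "dz": 0, "yaw": 0}
    - {"dx": 52, "dy": 5, "dz": 10, "yaw": 0}
    - {"dx": 52, "dy": 5, "dz": 35, "yaw": 0}
    - {"dx": 52, "dy": 5, "dz": 65, "yaw": 0}
    - {"dx": 52, "dy": 5, "dz": 90, "yaw": 0}
    - {"dx": 52, "dy": 5, "dz": 102, "yaw": 0}
    - {"dx": 52, "dy": 5, "dz": 104, "yaw": 0}
    - {"dx": 52, "dy": 5, "dz": 104, "yaw": 0}

```text
time_s: 18.95
eef_pos: [0.4742, -0.1122, 0.1465]
tcp_rot: [-1.97, -2.436, 0.002]
force: [-0.3, 0.4, -0.3]
width: -0.0
```

```bash
python3 -c "
from h import *
plan([(*w((-.058,-.092)),.145,12.2)])
s=eyes.camera('side');t=eyes.camera('top')
cv2.imwrite('pics/o11.png',np.hstack([cv2.resize(s[180:280,260:360],None,fx=4,fy=4,interpolation=2),cv2.resize(t[180:280,300:400],None,fx=4,fy=4,interpolation=2)]))
"
```

```text
t 18.95 p [ 0.4742 -0.1122  0.1465] jaw 12.09 F [-0.3  0.4 -0.3] w -0.0 q [-0.23  0.28 -0.17  1.13  0.    1.13] track [-0.1401 -0.0922]
[ 0.3 82.1  0.9] -0.002
```

View pics/o11.png

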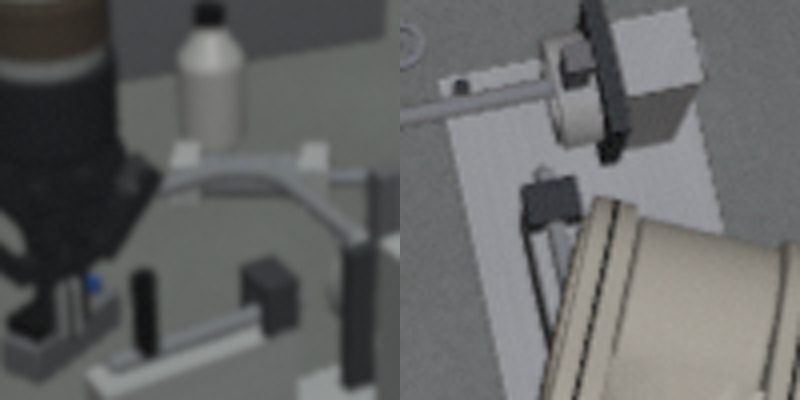

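Request:
send_rows:
  rows:
    - {"dx": 0, "dy": 8, "dz": 0, "yaw": 0}
    - {"dx": 0, "dy": 15, "dz": 0, "yaw": 0}
    - {"dx": 0, "dy": 21, "dz": 0, "yaw": 0}
    - {"dx": 0, "dy": 27, "dz": 0, "yaw": 0}
    - {"dx": 0, "dy": 33, "dz": 0, "yaw": 0}
    - {"dx": 0, "dy": 39, "dz": 0, "yaw": 0}
    - {"dx": 0, "dy": 45, "dz": 0, "yaw": 0}
    - {"dx": 0, "dy": 51, "dz": 0, "yaw": 0}
    - {"dx": 0, "dy": 57, "dz": 0, "yaw": 0}
    - {"dx": 0, "dy": 63, "dz": 0, "yaw": 0}

```text
time_s: 20.05
eef_pos: [0.537, -0.0991, 0.1472]
tcp_rot: [-1.971, -2.438, 0.0]
force: [-2.9, -0.8, 1.9]
width: 0.0002
```

```bash
python3 -c "
from h import *
plan([(*w((-.053,-.092)),.145,12.2)])
s=eyes.camera('side');t=eyes.camera('top')
cv2.imwrite('pics/o12.png',np.hstack([cv2.resize(s[180:280,270:370],None,fx=4,fy=4,interpolation=2),cv2.resize(t[180:280,300:400],None,fx=4,fy=4,interpolation=2)]))
"
```

```text
t 20.05 p [ 0.537  -0.0991  0.1472] jaw 12.09 F [-2.9 -0.8  1.9] w 0.0002 q [-0.18  0.38 -0.02  1.17  0.    1.18] track [-0.0759 -0.0927]
[ 0.7 22.9  2.1] -0.002
```

View pics/o12.png

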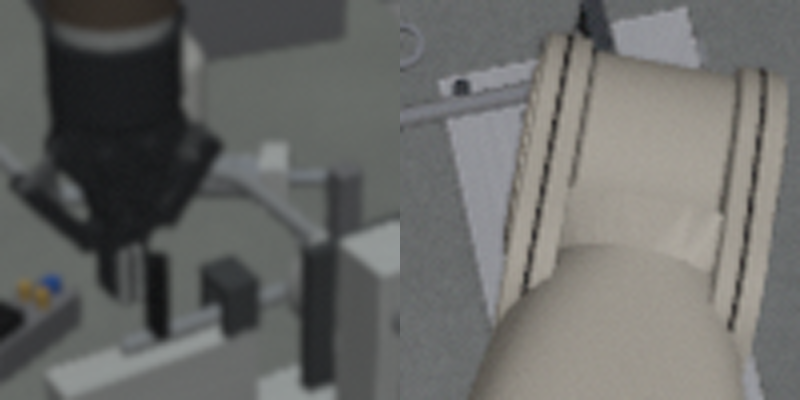

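Request:
send_rows:
  rows:
    - {"dx": 0.5, "dy": 5, "dz": 1, "yaw": 0}
    - {"dx": 0.5, "dy": 10, "dz": 2, "yaw": 0}
    - {"dx": 0.5, "dy": 14, "dz": 2, "yaw": 0}
    - {"dx": 0.5, "dy": 17, "dz": 2, "yaw": 0}
    - {"dx": 0.5, "dy": 17, "dz": 2, "yaw": 0}

```text
time_s: 20.65
eef_pos: [0.5548, -0.0946, 0.1449]
tcp_rot: [-1.971, -2.439, -0.002]
force: [0.0, 0.3, 0.3]
width: -0.0002
```

Request:
send_rows:
  rows:
    - {"dx": 0, "dy": 2, "dz": 0, "yaw": 0}
    - {"dx": 0, "dy": 3, "dz": 0, "yaw": 0}
    - {"dx": 0, "dy": 3, "dz": 0, "yaw": 0}

```text
time_s: 20.95
eef_pos: [0.5579, -0.094, 0.1448]
tcp_rot: [-1.971, -2.439, -0.002]
force: [-1.7, -0.4, 0.3]
width: -0.0002
```

```bash
python3 -c "
from h import *
plan([(*w((-.053,-.092)),.145,12.2)])
s=eyes.camera('side')
cv2.imwrite('pics/s13.png',cv2.resize(s[200:280,270:370],None,fx=7,fy=7,interpolation=2))
"
```

```text
t 20.95 p [ 0.5579 -0.094   0.1448] jaw 12.13 F [-1.7 -0.4  0.3] w -0.0002 q [-0.17  0.42  0.03  1.19  0.    1.19] track [-0.0544 -0.092 ]
[ 0.   1.4 -0.2] -0.001
```

View pics/s13.png

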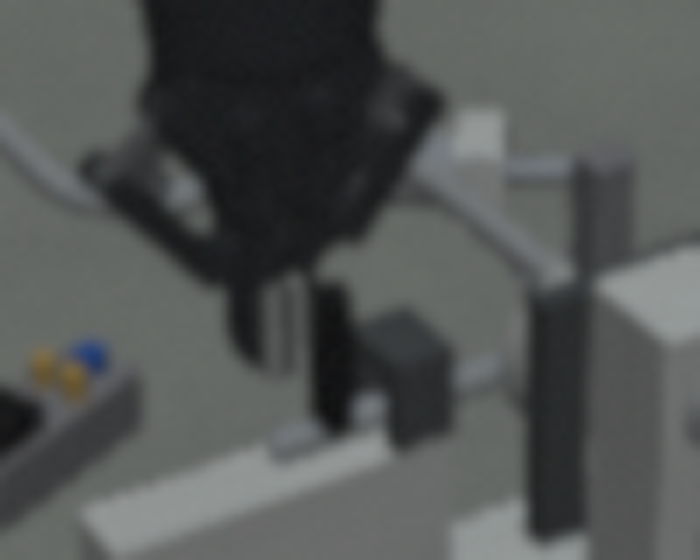

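Request:
send_rows:
  rows:
    - {"dx": 0, "dy": 2, "dz": 0, "yaw": 0}
    - {"dx": 0, "dy": 3, "dz": 0, "yaw": 0}
    - {"dx": 0, "dy": 3, "dz": 0, "yaw": 0}

```text
time_s: 21.3
eef_pos: [0.561, -0.0933, 0.1448]
tcp_rot: [-1.971, -2.44, -0.002]
force: [-2.9, -0.7, 1.5]
width: -0.0001
```

Request:
send_rows:
  rows:
    - {"dx": 0, "dy": 2, "dz": 0, "yaw": 0}
    - {"dx": 0, "dy": 3, "dz": 0, "yaw": 0}
    - {"dx": 0, "dy": 3, "dz": 0, "yaw": 0}

```text
time_s: 21.6
eef_pos: [0.5613, -0.0932, 0.1448]
tcp_rot: [-1.969, -2.436, 0.004]
force: [-9.7, -2.9, 5.9]
width: -0.0002
```

```bash
python3 -c "
from h import *
plan([])
s=eyes.camera('side')
cv2.imwrite('pics/s14.png',cv2.resize(s[200:280,270:370],None,fx=7,fy=7,interpolation=2))
for x in (-.04,-.035,-.03): print(x,(proj('side',[[*w((x,-.092)),.168]])[0]-(270,200))*7+3)
"
```

```text
t 21.6 p [ 0.5613 -0.0932  0.1448] jaw 12.1 F [-9.7 -2.9  5.9] w -0.0002 q [-0.17  0.43  0.05  1.2   0.    1.19] track [-0.0509 -0.092 ]
-0.04 [312.79489601 296.7737593 ]
-0.035 [325.75843365 292.47013381]
-0.03 [338.66924449 288.18401253]
```

View pics/s14.png

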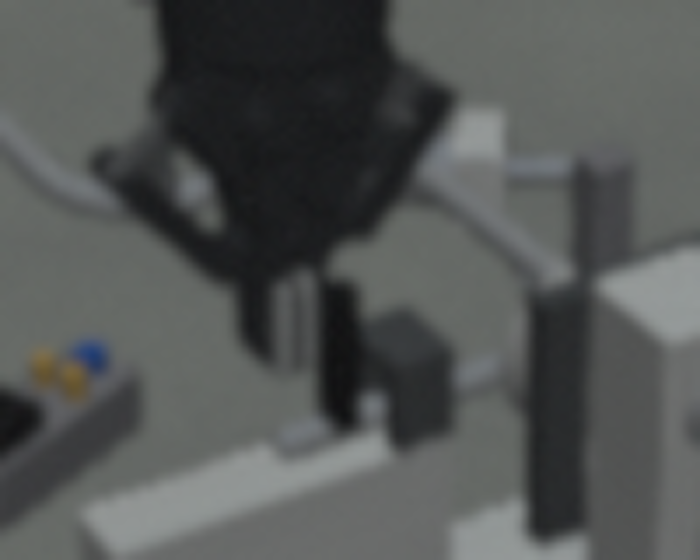

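Hard stop reached (10 N), knob top at (340,285) as predicted for full travel. Back off and check.

Request:
send_rows:
  rows:
    - {"dx": 0, "dy": -8, "dz": 0, "yaw": 0}
    - {"dx": 0, "dy": -20, "dz": 0, "yaw": 0}
    - {"dx": 0, "dy": -40, "dz": -5, "yaw": 0}
    - {"dx": 0, "dy": -65, "dz": -30, "yaw": 0}
    - {"dx": 0, "dy": -100, "dz": -60, "yaw": 0}
    - {"dx": 0, "dy": -140, "dz": -90, "yaw": 0}
    - {"dx": 0, "dy": -180, "dz": -100, "yaw": 0}
    - {"dx": 0, "dy": -210, "dz": -100, "yaw": 0}
    - {"dx": 0, "dy": -210, "dz": -100, "yaw": 0}
    - {"dx": 0, "dy": -210, "dz": -100, "yaw": 0}

```text
time_s: 22.65
eef_pos: [0.3573, -0.1378, 0.2469]
tcp_rot: [-1.972, -2.438, 0.001]
force: [1.3, 1.0, 1.2]
width: 0.0001
```

```bash
python3 -c "
from h import *
plan([])
s=eyes.camera('side');t=eyes.camera('top')
cv2.imwrite('pics/o15.png',np.hstack([cv2.resize(s[200:280,300:380],None,fx=5,fy=5,interpolation=2),cv2.resize(t[180:260,300:380],None,fx=5,fy=5,interpolation=2)]))
cv2.imwrite('pics/t15.png',t)
for x in (-.04,-.035,-.03): print(x,(proj('side',[[*w((x,-.092)),.168]])[0]-(300,200))*5+2,(proj('top',[[*w((x,-.092)),.168]])[0]-(300,180))*5+2)
"
```

```text
t 22.65 p [ 0.3573 -0.1378  0.2469] jaw 12.05 F [1.3 1.  1.2] w 0.0001 q [-0.37  0.01 -0.23  1.34  0.    0.99] track [-0.2597 -0.0925]
-0.04 [ 73.28206858 211.8383995 ] [208.62862683 312.17370706]
-0.035 [ 82.54173832 208.76438129] [206.20034171 301.39471547]
-0.03 [ 91.76374606 205.70286609] [203.77521299 290.62973486]
```

View pics/o15.png

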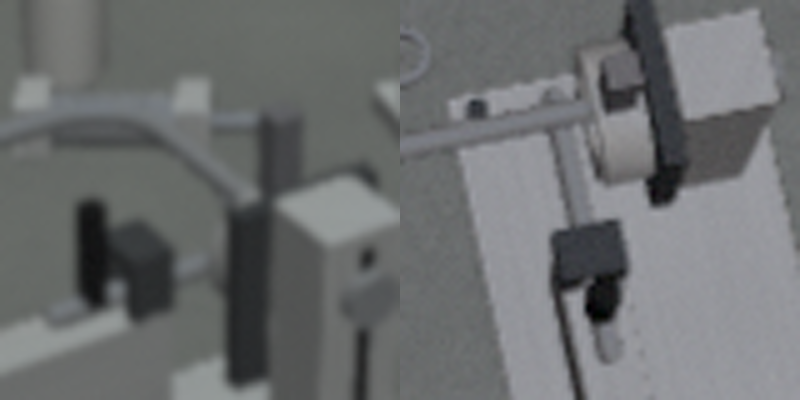

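View pics/t15.png

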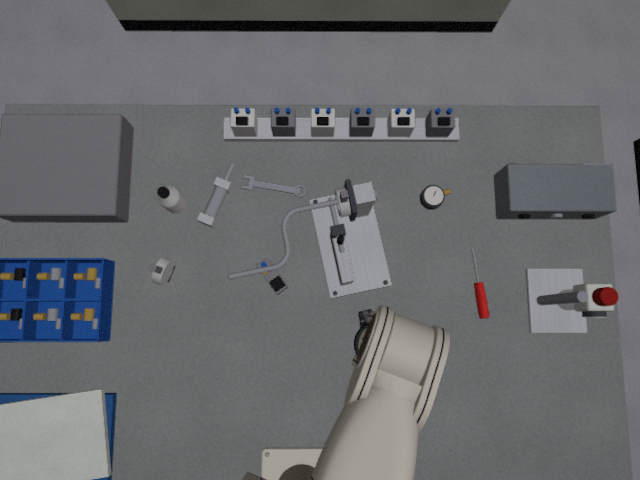

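Bolt crosses past the rod in front of the collar (tip at top crop (552,95)), collar flush with the plate, other things unmoved, robot clear.

```bash
python3 -c "
from bench import job
print(job.finish_job())"
```

```text
the job is handed in; nothing more can be done
None
```

The sensor collar is on the rod against the stop plate, the locking bolt is pushed fully in behind it, and the job is handed in. `finish_job` reports no verdict, so I have no confirmation from the judge.

- **What I did:** I gripped the collar by its stem, threaded it onto the free end and turned it along with both bends. I slid it on until it met the plate at about 6 N, lowered it 8 mm and released it. I then pushed the knob with shut fingers to its end stop, at about 10 N, and moved the arm clear. It took about 23 s of the 64 s.
- **Last checks:** The pictures show the collar hanging upright at the plate. The bolt tip is past the rod. The knob sits within about 1 to 2 mm of where full travel should put it. The other things look unmoved and the robot touches nothing.
- **What disagreed or failed:**
  - The track measurements scattered by 1 to 3.5 mm.
  - One point picked on the stop plate was 15 mm out, so I dropped it.
  - One move call was refused because I left out `yaw`.
  - One approach in free air went the wrong way from a sign slip; I corrected it and it touched nothing.

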